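# Turn the backward controller round on the switched charging rack

### The arm

A 6-joint arm with a two-finger parallel gripper is mounted at the origin on the work surface. World frame = base frame: x ahead of the robot, y to its left, z up, the work surface at z = 0. Lengths are in m, angles in rad, forces in N, time in s.
With the tool pointing down it reaches from about 0.375 to 0.975 m from the base axis. Payload 3.8 kg.
Tool frame: the origin (TCP) lies midway between the tips of the shut fingers; the grasp point (between the pads) lies 19 mm behind it; z points along the fingers, y is the line along which they close (so a half turn about z gives the same grasp; the last joint's range is limited). The gripper opens to 85 mm and grips with 20 to 120 N. Pads are 22 mm wide; open, the fingers measure 114 mm over their backs; the gripper's body (76 mm by 85 mm) begins 54 mm behind the grasp point. The pads swing forward as they close: fully open they stand 13 mm farther back than shut.
Start: joints at [1.227, 0.264, 1.604, -0, 1.274, -0.037], TCP at [0.204, 0.643, 0.231] pointing down, gripper open.
Joint ranges: [-2.63, 2.63], [-0.94, 2.18], [0.31, 2.57], [-1.31, 4.45], [0, 2.66], [-2.55, 2.55]. Speed limits (rad/s): [2.57, 2.57, 3.14, 3.14, 3.14, 3.14].

### API

Orientations are given as a rotation vector (axis times angle).
In Python, from workcell import sensors, viewer, job gives the robot as it stands.
- The arm moves only by the shell command python3 -m inch 'ROWS' [FORCE]. ROWS is JSON, one flat list of numbers, 7 for each row, row after row: the shift along the tool's x, y, z in mm, then the turn, a rotation vector about the tool's x, y, z in degrees, then the finger opening in mm, from 0 to 85.4. A call has exactly 8 rows; each row shifts and turns the commanded pose from where the row before left it, along the tool's axes as they then stand; what a row does not reach is not made up. A row lasts 1/10 s, in which the tool goes at most 50 mm and 8.59 degrees, less where a joint would pass 70% of its speed; a pose out of reach is approached as far as the arm can. A call is refused whole if a number of a shift passes 50 or a number of a turn 8.59, either way. A call with a gripper value outside its range is refused whole. The fingers move at their own pace and stop on an object; FORCE is the grip in N (left out, the last holds). Time passes only in rows, so rows that do not move let the fingers close, or fill a call up. It gives the time, the measured TCP pose, the force, the opening and the grip force at its end, in the units of the state.
- sensors.read_state(): the state, without advancing time (a new reading comes with each control period).
- viewer.read_camera(name): name is "side" or "top"; returns the picture (420x560x3 uint8, red, green, blue); there is no depth.
- viewer.camera_params(name): a dict with "K" (3x3 intrinsics, pixels), "world_to_cam" (4x4, takes a point from world to camera coordinates). Camera axes: x right, y down, z forward; pixel columns grow to the right and rows downward; lengths in m; the calibration is good to about 2 mm. A picture is of the moment at which its call begins. camera_params takes no time and is no camera call.
- job.finish_job(): hands the job in; it is judged then, once.
The state is a dict: "time": time; "q": joint angles; "joint_vel": joint speeds; "joint_torque": joint torques, N m; "tool_pos": TCP position; "tcp_rot": TCP orientation; "wrist_force": force on the tool from outside, world axes, zero at the start; "torque": the same for the moment, N m; "width": opening from 0.0 (shut) to 1.0 (fully open); "grip_force": force on a finger pad.
Only numpy, scipy, OpenCV 4.12 (cv2) and the standard library are available. Lean on these libraries where they do the work, as an engineer would, in place of code of your own. Each camera call takes 0.05 s, during which the arm holds its last target. There are 200 camera calls.

### The job

One of the two controllers in the charging rack was put in backwards, nose first. Flip the rack's toggle switch off, take that controller out, turn it end for end and slide it back into its bay the right way up with its contact end fully home, then flip the switch on again. The rack must never be on while that controller is out of its bay, and leave the other controller and everything else on the shelf where it is.

Things in the scene. Friction and masses are not known exactly. Their poses are not given: they have to be found in the camera images.
- rack: fixed black charging rack, 92 deep (x) x 190 wide (y) x 58 mm high, origin at its underside. Two straight bays centred at y = +55 and -55 mm; open mouths at x = -40 mm (facing the robot), stops at x = +40 mm: each bay 80 deep, 52 wide, 52 mm high under a 6 mm roof. No floor plate (controllers slide on the shelf itself), no detent
- rack_stop_left (a point): middle of the stop at the back of the +y bay, 17 mm above the shelf; axes as the rack's
- rack_stop_right (a point): the same for the -y bay
- turned: loose orange stick controller that is in backwards, in either bay; 160 long x 44 wide x 34 mm high, about 200 g. Origin at its underside, midway along; z up when right way up; +x points to the contact end, -x to the nose. Sides flat and parallel from 58 mm noseward to 60 mm contactward of the origin. In its bay the inner 80 mm is under the roof, the outer 80 mm stands out towards the robot
- turned_contact_end (a point): middle of its contact end face, 80 mm from the origin, 17 mm above its underside; the last 20 mm is narrowed to 34 wide x 27 high, with two steel strips on top. At the start this end stands out of the bay; at the finish it must meet the bay's stop, the origin then being at the mouth (rack x = -40 mm)
- turned_nose_end (a point): tip of its half-round nose (radius 22 mm), 80 mm from the origin, 17 mm above its underside; within 2 mm of the stop at the start. A black thumb-stick 22 mm across, 48 mm from the origin on this side, stands up to 46 mm above the underside
- good: the other controller, same make, in the other bay the right way round (nose standing out); leave alone
- switch: fixed aluminium switch box, 80 (x) x 120 (y) x 45 mm high, origin at its underside centre. A steel toggle bat stands on the middle of the top and swings along the box's y. At its +y end, 47 mm from the middle, a clear round indicator lens 20 mm across stands 10 mm above the top: bat leaning to the lens = on, leaning away = off
- bat_pivot (a point): the bat's pivot, in the middle of the box's top, 45 mm above the shelf; axes as the box's
- bat_tip (a point): top end of the bat, 73 mm from the pivot; bat is a round taper, 10 mm across at the root, 18 mm across near the tip
- bat (a joint): bat angle from upright, rad: +0.45 leaning fully to the lens (on, as at the start), -0.45 fully away (off). A spring drives it away from upright to the nearer end: about 3 N across the tip starts it from an end, less towards the middle, and once past 0 it snaps over by itself
- paperweight: green glass dome, 68 across x 52 mm high, bystander, origin under its centre
- coaster: steel disc, 94 across x 5 mm, bystander, origin under its centre
- figurine: chunky grey plastic figure, 56 across x 99 mm high, bystander, origin under its centre
- mug: white mug, 80 across x 90 mm high, bystander, origin under its centre
- remote: black remote control, 170 x 45 x 18 mm, bystander, origin under its centre
Not all that is in view belongs to the job. What is shaped like the turned but blue is not meant.

How it is judged:
On the way, in this order (a step that is already met when the one before it is completed fails the run):
1. the toggle has snapped off with the controller still in its bay (value of joint bat below -0.35 rad and distance of turned from where it was at the start of the episode below 0.015 m), for 0.2 s.
2. with the switch off, the controller is back in its bay, contact end home, and let go (x of turned_contact_end in the frame of rack above 0.036 m and z of turned_contact_end in the frame of rack below 0.03 m and angle between turned's own z axis and vertical below 0.1 rad and (y of turned_contact_end in the frame of rack between 0.045 and 0.065 m or y of turned_contact_end in the frame of rack between -0.065 and -0.045 m) and value of joint bat below -0.35 rad and contact force between turned and the fingers below 0.1 N), for 0.2 s.
At the end, for the whole second after the job is handed in: the bat leans to the lens (over 0.35 rad); the once-backward controller rests right way up (within 0.1 rad) in its bay with its contact end within 4 mm of the stop and within 10 mm of the bay's centre line; the other controller is within 10 mm, the bystanders within 20 mm, of where they were (x of turned_contact_end in the frame of rack above 0.036 m and z of turned_contact_end in the frame of rack below 0.03 m and angle between turned's own z axis and vertical below 0.1 rad and (y of turned_contact_end in the frame of rack between 0.045 and 0.065 m or y of turned_contact_end in the frame of rack between -0.065 and -0.045 m) and value of joint bat above 0.35 rad and linear speed of turned below 0.02 m/s and distance of good from where it was at the start of the episode below 0.01 m and distance of each of paperweight, coaster, figurine, mug, remote from where it was at the start of the episode below 0.02 m); the robot touches nothing.
It fails at once if the rack is on while the controller is out of its bay (over 30 mm from home, or lifted 30 mm) (value of joint bat above 0 rad and (x of turned in the frame of rack below -0.07 m or height (world z) of turned above 0.03 m)).
It fails at once if the other controller is moved over 10 mm (distance of good from where it was at the start of the episode above 0.01 m).
It fails at once if a bystander is moved over 20 mm (distance of any of paperweight, coaster, figurine, mug, remote from where it was at the start of the episode above 0.02 m).
It also fails if it takes over 72 s, if anything falls off the work surface, if the arm or the gripper's body presses on something with over 40 N, if the wrist force passes 120 N, or if a joint passes its speed limit or range.

## Working session

There is one attempt and no reset: what is moved stays moved. The work goes in short steps, Python scripts to look and compute and a shell command to move; the robot and the scene stay as the last step left them, time stands still between calls to the robot, and variables do not carry over. Pictures are saved under pics/ and viewed, at most 10 in all, crops included, and the job is handed in when it is done.

```bash
ls; mkdir -p pics; python3 - <<'E'
from workcell import sensors, viewer
import cv2,numpy as np
print(sensors.read_state())
for n in("side","top"):
    im=viewer.read_camera(n); cv2.imwrite(f"pics/{n}0.png",cv2.cvtColor(im,cv2.COLOR_RGB2BGR))
    p=viewer.camera_params(n); print(n,np.round(p["K"],1).tolist(),np.round(p["world_to_cam"],3).tolist())
E
```

```text
pics
{'time': 0.0, 'q': array([ 1.22709974e+00,  2.64746589e-01,  1.60541900e+00,  7.96266751e-06,
        1.27367576e+00, -3.68601597e-02]), 'joint_vel': array([-0.00163988, -0.00190969, -0.00050384,  0.00072988,  0.00168544,
       -0.00079879]), 'joint_torque': array([-1.15246443e-03, -5.15097606e+01, -3.67322409e+01, -8.06748153e-05,
        1.24601190e-02,  2.49008178e-05]), 'tool_pos': array([0.20360216, 0.6427794 , 0.22994214]), 'tcp_rot': array([-0.48002623, -3.10426291,  0.00346575]), 'wrist_force': array([ 0.3720174 ,  0.50389423, -0.72959323]), 'torque': array([-0.0059557 , -0.05367339, -0.04982551]), 'grip_force': 0.0, 'width': 0.9991504165818166}
side [[452.3, 0.0, 282.4], [0.0, 452.3, 203.7], [0.0, 0.0, 1.0]] [[0.763, -0.646, 0.009, -0.422], [-0.478, -0.574, -0.665, 0.321], [0.435, 0.503, -0.747, 0.941], [0.0, 0.0, 0.0, 1.0]]
top [[459.4, 0.0, 278.6], [0.0, 459.4, 202.8], [0.0, 0.0, 1.0]] [[0.011, -1.0, 0.017, -0.009], [-0.996, -0.013, -0.084, 0.548], [0.084, -0.016, -0.996, 1.475], [0.0, 0.0, 0.0, 1.0]]
```

View pics/top0.png

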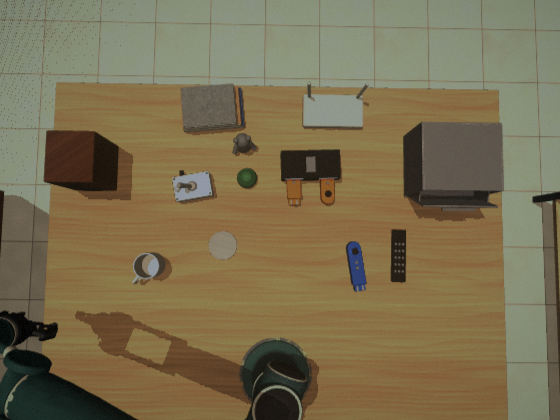

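View pics/side0.png

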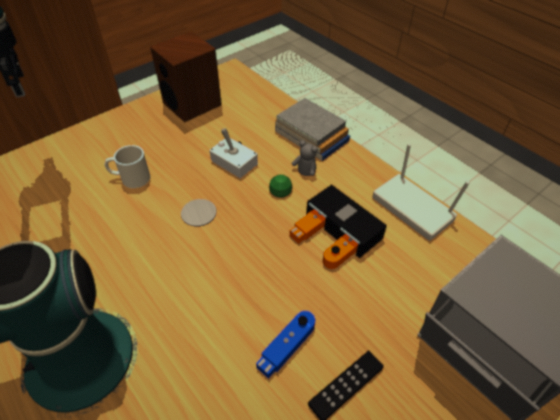

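The top view shows two orange controllers in the rack. The one at (294,192) has its contact end sticking out, so it is the backward one. The one at (328,192) has its nose and stick out, so it is the good one. The blue one at (357,266) is not meant. The switch is at (192,186). I'll confirm in one enlarged crop.

```bash
python3 - <<'E'
import cv2,numpy as np
t=cv2.imread("pics/top0.png"); s=cv2.imread("pics/side0.png")
r=lambda a,x,y,w,h,W,H:cv2.resize(a[y:y+h,x:x+w],(W,H),interpolation=cv2.INTER_CUBIC)
A=np.hstack([r(t,165,160,50,50,300,300),r(t,272,140,80,75*4//5*5//4-15+0,400,300)[:, :400]])
B=np.hstack([r(s,200,120,70,60,350,300),r(s,285,180,105,90,350,300)])
cv2.imwrite("pics/crop.png",np.vstack([A,B]))
E
```

```text
(no output)
```

View pics/crop.png

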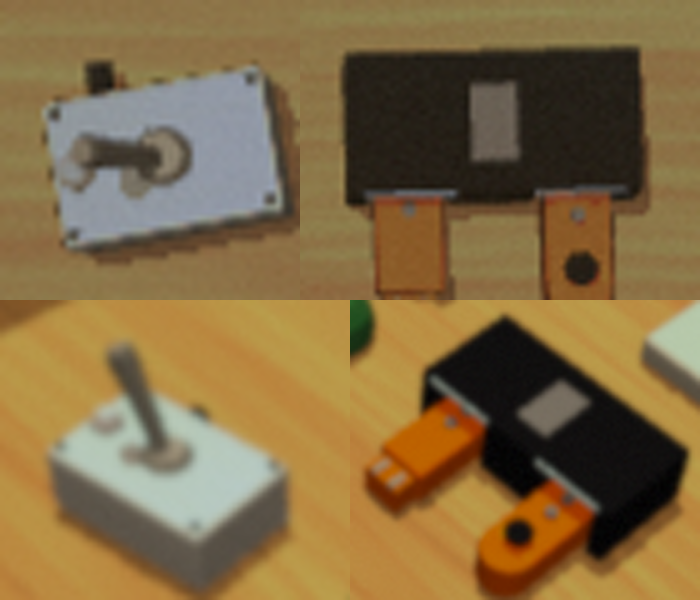

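```bash
cat > h.py <<'E'
import numpy as np,cv2
from workcell import sensors,viewer
from scipy.optimize import least_squares
from scipy.spatial.transform import Rotation as R
P={n:viewer.camera_params(n) for n in("top","side")}
def proj(n,X):
    X=np.atleast_2d(X);M=np.array(P[n]["world_to_cam"]);c=X@M[:3,:3].T+M[:3,3];u=c@np.array(P[n]["K"]).T;return u[:,:2]/u[:,2:]
def ray(n,uv,z):
    M=np.array(P[n]["world_to_cam"]);d=M[:3,:3].T@np.linalg.solve(P[n]["K"],[uv[0],uv[1],1]);o=-M[:3,:3].T@M[:3,3];return o+d*(z-o[2])/d[2]
def place(p,L):
    c,s=np.cos(p[2]),np.sin(p[2]);L=np.asarray(L,float);return np.c_[p[0]+c*L[:,0]-s*L[:,1],p[1]+s*L[:,0]+c*L[:,1],L[:,2]]
def fit(p0,L,obs):
    f=lambda p:np.concatenate([(proj(n,place(p,L))-np.array(o))[~np.isnan(o).any(1)].ravel() for n,o in obs.items()])
    r=least_squares(f,p0,loss="soft_l1");return r.x,f(r.x)
def shot(n,f):
    im=cv2.cvtColor(viewer.read_camera(n),cv2.COLOR_RGB2BGR);cv2.imwrite(f,im);return im
def tool():
    s=sensors.read_state();m=R.from_rotvec(s["tcp_rot"]).as_matrix();return s,m
E
python3 - <<'E'
from h import *
c=lambda x,y,z:[[x,y,z],[x,-y,z],[-x,-y,z],[-x,y,z]]
sw={"top":[(173,177.2),(208.3,171.3),(212.5,195.3),(176.7,201.2)],"side":[(232,139),(257.6,154.4),(239.6,168),(210.4,151)]}
rk={"top":[(281,150.6),(339.6,149.6),(340.6,179.4),(281.4,180.6)],"side":[(331.5,185.4),(386.4,226.5),(359.1,241.5),(308.4,201.6)]}
for nm,p0,L,o in(("sw",[.5,.2,0.],c(.04,.06,.045),sw),("rack",[.6,-.1,0.],c(.046,.095,.058),rk)):
    for k in(["top","side"],["top"]):
        p,r=fit(p0,L,{q:o[q] for q in k});print(nm,k,p.round(4),r.round(1))
    if nm=="sw":
        for a in(.45,-.45):
            t=place(p,[[0,.073*np.sin(a),.045+.073*np.cos(a)]]);print("tip",a,t.round(4),proj("top",t),proj("side",t))
    else:
        print("home origins",place(p,[[-.04,.055,0],[-.04,-.055,0]]).round(4))
t=cv2.cvtColor(cv2.imread("pics/top0.png"),cv2.COLOR_BGR2HSV)
m=cv2.inRange(t,(5,130,80),(18,255,255));n,l,st,ce=cv2.connectedComponentsWithStats(m)
for i in range(1,n):
    if st[i][4]>100:print(st[i],ce[i])
print(ray("top",(294,205.5),.015),ray("top",(247,178),.025),ray("top",(243,144),.05))
E
```

```text
sw ['top', 'side'] [0.5969 0.2714 0.1726] [ 0.3 -0.4  2.  -0.4  1.5  0.   0.2  0.1 -3.7 -2.9  0.7 -0.8 -0.6  0.4
 -1.5 -1.3]
sw ['top'] [0.5963 0.2746 0.181 ] [-0.8 -0.1  0.9 -0.3  0.6  0.  -0.7  0.4]
tip 0.45 [[0.5906 0.3058 0.1107]] [[178.76504702 185.3710071 ]] [[222.72015723 128.71569702]]
tip -0.45 [[0.602  0.2434 0.1107]] [[199.2811632  181.94781734]] [[239.3058654  138.17162617]]
rack ['top', 'side'] [ 0.6687 -0.1049  0.0149] [ 0.5  0.2  0.8  1.2  0.2 -0.3  0.2 -1.4 -0.6 -1.7 -0.4 -0.6  1.5  4.1
 -2.7 -1.2]
rack ['top'] [ 0.6683 -0.1035  0.032 ] [-0.2  0.8  0.1  0.8  0.  -0.7  0.  -0.8]
home origins [[ 0.6266 -0.0498  0.    ]
 [ 0.6301 -0.1597  0.    ]]
[234  86   7  38 136] [237.19117647 105.04411765]
[ 98  94  83  12 297] [143.85521886 101.23232323]
[401  99  98  12 524] [455.66412214 105.89312977]
[187 121  61  14 167] [218.36526946 130.74850299]
[   48   147   454   102 16265] [262.07918844 216.59335998]
[151 148  45   7 145] [172.66206897 151.28965517]
[123 244  52   5 111] [149.63063063 246.03603604]
[249 245  83   7 199] [291.73366834 247.74874372]
[406 246  97  23 933]
[... 201 characters left out ...]
[ 88.7080292  268.28467153]
[221 268  66   4 136] [253.10294118 270.01470588]
[ 46 270  36  13 147] [ 59.45578231 278.6462585 ]
[366 275  43  11 184] [381.4673913  281.41847826]
[321 277  30  10 143] [338.06293706 282.27972028]
[   43   309   208   101 10781] [152.55143308 366.17679251]
[294 310  87   8 358] [339.60893855 314.13407821]
[451 312  54  11 193] [481.75647668 316.33678756]
[181 328  76   6 140] [216.01428571 330.05      ]
[362 330  71   5 145] [395.50344828 331.35862069]
[ 301  356  206   64 8555] [406.60923437 387.13302162]
[128 411  43   5 116] [149.48275862 413.26724138]
[ 0.54068926 -0.05315198  0.015     ] [0.62805793 0.10177812 0.025     ] [0.73519534 0.11525096 0.05      ]
```

The crop confirms it. The left controller at (294,192) shows steel strips and its contact end, so it is the turned one, in the +y bay. The bat leans to the lens. The measured contact end (0.541) is close to the expected 0.547. First I'll turn the tool square to the box and shut the fingers.

```bash
cat >> h.py <<'E'
def rel(*targets):
    s,m=tool();p=s["tool_pos"];y=np.degrees(np.arctan2(m[1,1],m[0,1]))
    print("t",round(s["time"],2),"tcp",p.round(4),"psi",y.round(2),"tilt",np.degrees(np.arccos(-m[2,2])).round(2),"F",s["wrist_force"].round(1),"w",round(s["width"]*85.4,1),"g",round(s["grip_force"],1),"q",s["q"].round(2))
    for t in targets: print("  to",np.round(t,4),"tool mm",(1000*m.T@(np.array(t)-p)).round(1))
SW=(.5965,.273,.177);RK=(.6685,-.104,.027)
E
python3 -m inch '[0,0,0,0,0,-7,0, 0,0,0,0,0,-7,0, 0,0,0,0,0,-7,0, 0,0,0,0,0,-6.7,0, 0,0,0,0,0,0,0, 0,0,0,0,0,0,0, 0,0,0,0,0,0,0, 0,0,0,0,0,0,0]' 40
python3 - <<'E'
from h import *
a=place(SW,[[0,.068,.2]])[0];rel(a,a-[0,0,.107],place(SW,[[0,.005,.093]])[0])
# rack yaw/edges, subpixel: dark mask of roof, back edge and sides
g=cv2.GaussianBlur(cv2.cvtColor(cv2.imread("pics/top0.png"),cv2.COLOR_BGR2GRAY),(3,3),0).astype(float)
def edge(line,th=60):
    i=np.where((line[:-1]>th)&(line[1:]<=th))[0];return i[0]+(line[i[0]]-th)/(line[i[0]]-line[i[0]+1]) if len(i) else np.nan
b=np.array([[u,edge(g[140:165,u])+140] for u in range(286,336)]);pts=np.array([ray("top",x,.058)[:2] for x in b if x[1]==x[1]])
f=np.polyfit(pts[:,1],pts[:,0],1);print("back edge slope yaw",-f[0],"x mid",np.polyval(f,-.104))
for nm,rng,fl in(("+y",range(270,290),1),("-y",range(350,330,-1),-1)):
    e=[edge(g[v,list(rng)])*fl+rng[0] for v in range(155,175)];pp=[ray("top",(x,v),.058)[:2] for x,v in zip(e,range(155,175)) if x==x]
    print(nm,np.mean(pp,0).round(4))
# sides of turned
h=cv2.cvtColor(cv2.imread("pics/top0.png"),cv2.COLOR_BGR2HSV)
for v in range(184,208):print(v,h[v,284:304,1].tolist() if v in(188,194,203,205,206) else "",end="\n" if v in(188,194,203,205,206) else "")
E
```

```text
time: 0.9
tool_pos: [0.2038, 0.6434, 0.2312]
tcp_rot: [0.275, -3.129, 0.0]
wrist_force: [0.0, -0.4, -1.1]
width: 0.001
grip_force: 0.0
t 0.9 tcp [0.2038 0.6434 0.2312] psi 100.06 tilt 0.01 F [ 0.  -0.4 -1.1] w 0.1 g 0.0 q [ 1.23  0.26  1.6   0.    1.27 -0.52]
  to [0.5845 0.3399 0.2   ] tool mm [-321.9 -365.3   31.2]
  to [0.5845 0.3399 0.093 ] tool mm [-321.9 -365.3  138.2]
  to [0.5956 0.2779 0.093 ] tool mm [-322.  -428.3  138.2]
back edge slope yaw 0.03504747347637524 x mid 0.7170105218177064
+y [ 0.6687 -0.0074]
-y [ 0.6714 -0.1975]
184 185 186 187 188 [128, 124, 133, 190, 180, 182, 182, 186, 182, 186, 184, 179, 182, 180, 180, 188, 182, 146, 124, 123]
189 190 191 192 193 194 [129, 121, 124, 185, 179, 184, 183, 183, 181, 185, 184, 183, 181, 181, 183, 184, 186, 151, 124, 123]
195 196 197 198 199 200 201 202 203 [133, 135, 133, 134, 143, 179, 134, 61, 156, 179, 182, 186, 68, 62, 159, 171, 143, 142, 145, 139]
204 205 [138, 140, 138, 139, 140, 159, 159, 143, 161, 170, 164, 168, 150, 154, 155, 147, 146, 141, 140, 139]
206 [138, 137, 136, 137, 137, 137, 136, 137, 139, 142, 140, 142, 142, 142, 135, 135, 139, 133, 136, 136]
207
```

```bash
sed -i 's/RK=.*/RK=(.670,-.1025,.032)/' h.py
python3 -m inch '[-23,-26,2,0,0,0,0, -23,-26,2,0,0,0,0, -23,-26,2,0,0,0,0, -23,-26,2,0,0,0,0, -23,-26,2,0,0,0,0, -23,-26,2,0,0,0,0, -23,-26,2,0,0,0,0, -23,-26,2,0,0,0,0]' >/dev/null
python3 -m inch '[-23,-26,2,0,0,0,0, -23,-26,2,0,0,0,0, -23,-26,2,0,0,0,0, -23,-26,2,0,0,0,0, -23,-26,2,0,0,0,0, -23,-27,2,0,0,0,0, 0,0,0,0,0,0,0, 0,0,0,0,0,0,0]'
python3 - <<'E'
from h import *
a=place(SW,[[0,.068,.2]])[0];rel(a,a-[0,0,.107],place(SW,[[0,.005,.093]])[0])
E
```

```text
time: 2.5
tool_pos: [0.5853, 0.3401, 0.203]
tcp_rot: [0.273, -3.129, -0.0]
wrist_force: [0.5, 0.1, 0.1]
width: -0.001
grip_force: 0.0
t 2.5 tcp [0.5853 0.3401 0.203 ] psi 99.98 tilt 0.04 F [0.5 0.1 0.1] w -0.1 g 0.0 q [ 0.49  0.29  1.63  0.    1.23 -1.26]
  to [0.5845 0.3399 0.2   ] tool mm [ 0.8 -0.1  3. ]
  to [0.5845 0.3399 0.093 ] tool mm [ 8.0e-01 -1.0e-01  1.1e+02]
  to [0.5956 0.2779 0.093 ] tool mm [  0.6 -63.1 110. ]
```

```bash
python3 -m inch '[1,0,22,0,0,0,0, 0,0,22,0,0,0,0, 0,0,22,0,0,0,0, 0,0,22,0,0,0,0, 0,0,22,0,0,0,0, 0,0,0,0,0,0,0, 0,-7,0,0,0,0,0, 0,-7,0,0,0,0,0]'
python3 -m inch '[0,-7,0,0,0,0,0, 0,-7,0,0,0,0,0, 0,-7,0,0,0,0,0, 0,-7,0,0,0,0,0, 0,-7,0,0,0,0,0, 0,-7,0,0,0,0,0, 0,-7,0,0,0,0,0, 0,0,0,0,0,0,0]'
python3 - <<'E'
from h import *
rel()
im=shot("side","pics/s1.png");t=shot("top","pics/t1.png")
cv2.imwrite("pics/c1.png",np.hstack([cv2.resize(im[100:190,190:290],(400,360),interpolation=2),cv2.resize(t[150:240,150:250],(400,360),interpolation=2)]))
E
```

```text
time: 3.3
tool_pos: [0.5871, 0.3275, 0.0951]
tcp_rot: [-0.279, 3.127, 0.001]
wrist_force: [0.4, -0.9, -0.9]
width: 0.003
grip_force: 0.0
time: 4.1
tool_pos: [0.5951, 0.2771, 0.0929]
tcp_rot: [0.275, -3.129, 0.001]
wrist_force: [-1.0, -0.3, 0.1]
width: -0.002
grip_force: 0.0
t 4.1 tcp [0.5951 0.2771 0.0929] psi 100.06 tilt 0.06 F [-1.  -0.3  0.1] w -0.2 g 0.0 q [ 0.4   0.34  1.77 -0.    1.03 -1.35]
```

View pics/c1.png

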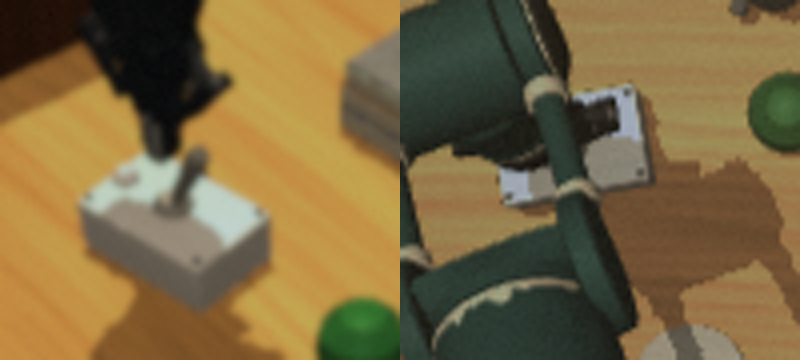

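The side view shows the bat now leaning away from the lens (around (190,165) in the crop), so the switch is off. Next I'll raise the tool, square it to the rack and open the fingers.

```bash
python3 -m inch '[0,5,-10,0,0,0,0, 0,0,-25,0,0,0,0, 0,0,-25,0,0,0,0, 0,0,-25,0,0,0,0, 0,0,-20,0,0,4.2,0, 0,0,0,0,0,4,0, 0,0,0,0,0,0,85, 0,0,0,0,0,0,85]'
python3 - <<'E'
from h import *
a=place(RK,[[-.078,.055,.15]])[0];rel(a,a-[0,0,.146])
E
```

```text
time: 5.0
tool_pos: [0.5939, 0.284, 0.1984]
tcp_rot: [0.056, -3.141, -0.0]
wrist_force: [-0.4, 0.2, 1.0]
width: 0.33
grip_force: 0.0
t 5.0 tcp [0.5939 0.284  0.1984] psi 92.05 tilt 0.01 F [-0.4  0.2  1. ] w 28.2 g 0.0 q [ 0.41  0.25  1.68  0.    1.21 -1.2 ]
  to [ 0.5903 -0.05    0.15  ] tool mm [  15.5 -333.6   48.4]
  to [ 0.5903 -0.05    0.004 ] tool mm [  15.5 -333.6  194.4]
```

```bash
python3 -m inch '[1.5,-33.4,4.8,0,0,0,85, 1.5,-33.4,4.8,0,0,0,85, 1.5,-33.4,4.8,0,0,0,85, 1.5,-33.4,4.8,0,0,0,85, 1.5,-33.4,4.8,0,0,0,85, 1.5,-33.4,4.8,0,0,0,85, 1.5,-33.4,4.8,0,0,0,85, 1.5,-33.4,4.8,0,0,0,85]' >/dev/null
python3 -m inch '[1.5,-33.4,4.8,0,0,0,85, 1.5,-33.4,4.8,0,0,0,85, 0,0,0,0,0,0,85, 0,0,25,0,0,0,85, 0,0,25,0,0,0,85, 0,0,20,0,0,0,85, 0,0,0,0,0,0,85, 0,0,0,0,0,0,85]'
python3 - <<'E'
from h import *
a=place(RK,[[-.078,.055,.004]])[0];rel(a)
E
```

```text
time: 6.6
tool_pos: [0.5899, -0.0502, 0.0798]
tcp_rot: [0.054, -3.139, -0.001]
wrist_force: [0.7, -0.7, 0.2]
width: 0.992
grip_force: 0.0
t 6.6 tcp [ 0.5899 -0.0502  0.0798] psi 91.98 tilt 0.1 F [ 0.7 -0.7  0.2] w 84.7 g 0.0 q [-0.13  0.25  1.92  0.    0.97 -1.73]
  to [ 0.5903 -0.05    0.004 ] tool mm [-0.5  0.1 75.8]
```

```bash
python3 -m inch '[0,0,18,0,0,0,85, 0,0,18,0,0,0,85, 0,0,18,0,0,0,85, 0,0,12,0,0,0,85, 0,0,8,0,0,0,85, 0,0,0,0,0,0,85, 0,0,0,0,0,0,52, 0,0,0,0,0,0,52]' 60
python3 -m inch '[0,0,0,0,0,0,47, 0,0,0,0,0,0,44, 0,0,0,0,0,0,35, 0,0,0,0,0,0,35, 0,0,0,0,0,0,35, 0,0,0,0,0,0,35, 0,0,0,0,0,0,35, 0,0,0,0,0,0,35]'
python3 - <<'E'
from h import *
rel()
im=shot("side","pics/s2.png")
cv2.imwrite("pics/c2.png",cv2.resize(im[150:280,270:420],(690,598),interpolation=2))
E
```

```text
time: 7.4
tool_pos: [0.5914, -0.0509, 0.0074]
tcp_rot: [-0.053, 3.139, -0.0]
wrist_force: [0.8, -0.7, 0.2]
width: 0.688
grip_force: 0.0
time: 8.2
tool_pos: [0.5912, -0.0511, 0.0074]
tcp_rot: [-0.053, 3.14, -0.001]
wrist_force: [-1.4, -0.4, 6.0]
width: 0.507
grip_force: 62.3
t 8.2 tcp [ 0.5912 -0.0511  0.0074] psi 91.92 tilt 0.09 F [-1.4 -0.4  6. ] w 43.3 g 62.3 q [-0.13  0.34  1.96 -0.    0.84 -1.73]
```

View pics/c2.png

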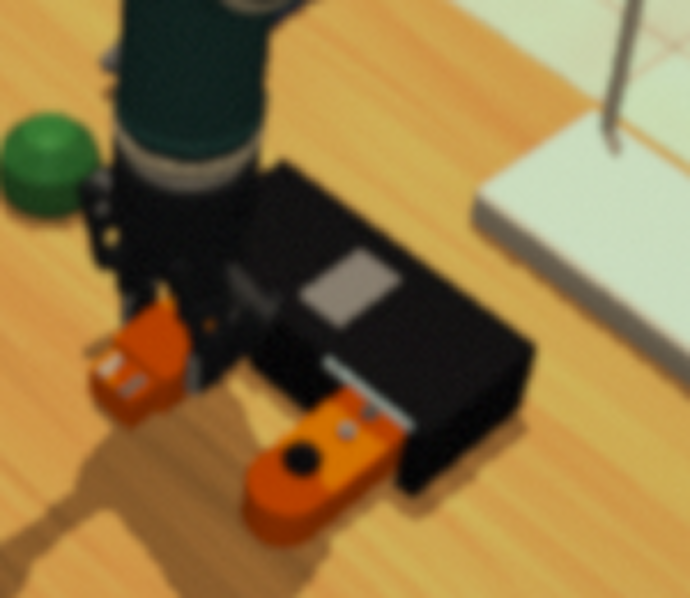

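The grip holds at 43.3 mm on the orange controller, outside the rack. Now I'll pull it out along the bay.

```bash
python3 -m inch '[0,0,-1.5,0,0,0,35, 10,0,0,0,0,0,35, 15,0,0,0,0,0,35, 15,0,0,0,0,0,35, 15,0,0,0,0,0,35, 15,0,0,0,0,0,35, 15,0,0,0,0,0,35, 15,0,0,0,0,0,35]'
python3 -m inch '[10,0,0,0,0,0,35, 0,0,0,0,0,0,35, 0,0,-15,0,0,0,35, 0,0,-20,0,0,0,35, 0,0,-20,0,0,0,35, 0,0,-20,0,0,0,35, 0,0,-5,0,0,0,35, 0,0,0,0,0,0,35]'
python3 - <<'E'
from h import *
rel()
im=shot("side","pics/s3.png");t=shot("top","pics/t3.png")
cv2.imwrite("pics/c3.png",np.hstack([cv2.resize(im[130:290,210:410],(400,320),interpolation=2),cv2.resize(t[120:280,230:430],(400,320),interpolation=2)]))
E
```

```text
time: 9.05
tool_pos: [0.489, -0.0541, 0.0074]
tcp_rot: [0.053, -3.141, -0.0]
wrist_force: [1.5, 0.4, 0.1]
width: 0.504
grip_force: 61.6
time: 9.85
tool_pos: [0.481, -0.0546, 0.0882]
tcp_rot: [-0.053, 3.14, -0.0]
wrist_force: [0.5, -0.3, -0.9]
width: 0.507
grip_force: 61.5
t 9.85 tcp [ 0.481  -0.0546  0.0882] psi 91.92 tilt 0.08 F [ 0.5 -0.3 -0.9] w 43.3 g 61.5 q [-0.16  0.04  2.14  0.    0.96 -1.77]
```

View pics/c3.png

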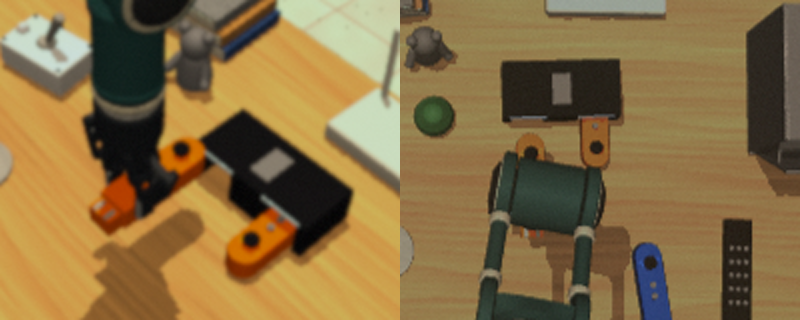

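Controller held, out of the bay and lifted clear; good controller and bystanders undisturbed. Turning 180°.

```bash
python3 -m inch '[0,0,0,0,0,8.5,35, 0,0,0,0,0,8.5,35, 0,0,0,0,0,8.5,35, 0,0,0,0,0,8.5,35, 0,0,0,0,0,8.5,35, 0,0,0,0,0,8.5,35, 0,0,0,0,0,8.5,35, 0,0,0,0,0,8.5,35]' >/dev/null
python3 -m inch '[0,0,0,0,0,8.5,35, 0,0,0,0,0,8.5,35, 0,0,0,0,0,8.5,35, 0,0,0,0,0,8.5,35, 0,0,0,0,0,8.5,35, 0,0,0,0,0,8.5,35, 0,0,0,0,0,8.5,35, 0,0,0,0,0,8.5,35]' >/dev/null
python3 -m inch '[0,0,0,0,0,8.5,35, 0,0,0,0,0,8.5,35, 0,0,0,0,0,8.5,35, 0,0,0,0,0,8.5,35, 0,0,0,0,0,8.5,35, 0,0,0,0,0,1.5,35, 0,0,0,0,0,0,35, 0,0,0,0,0,0,35]'
python3 - <<'E'
from h import *
# contact end ~41 mm ahead of TCP; want it 12 mm before the mouth (rack x=-.052)
a=place(RK,[[-.052-.042,.055,.0085]])[0];rel(a)
E
```

```text
time: 12.35
tool_pos: [0.48, -0.0545, 0.0871]
tcp_rot: [-3.141, -0.056, 0.002]
wrist_force: [-0.0, 0.4, -1.3]
width: 0.507
grip_force: 61.4
t 12.35 tcp [ 0.48   -0.0545  0.0871] psi -87.94 tilt 0.06 F [-0.   0.4 -1.3] w 43.3 g 61.4 q [-0.16  0.04  2.14 -0.    0.96  1.37]
  to [ 0.5743 -0.0505  0.0085] tool mm [94.4 -0.5 78.5]
```

```bash
python3 -m inch '[22,0,0,0,0,0,35, 22,0,10,0,0,0,35, 22,0,15,0,0,0,35, 20,0,15,0,0,0,35, 4,-0.5,15,0,0,0,35, 0,0,13,0,0,0,35, 0,0,8,0,0,0,35, 0,0,2.5,0,0,0,35]'
python3 -m inch '[0,0,0,0,0,0,35, 0,0,0,0,0,0,35, 0,0,0,0,0,0,60, 0,0,0,0,0,0,85, 0,0,0,0,0,0,85, 0,0,0,0,0,0,85, 0,0,-5,0,0,0,85, 0,0,-20,0,0,0,85]'
python3 - <<'E'
from h import *
rel()
im=shot("side","pics/s4.png");t=shot("top","pics/t4.png")
cv2.imwrite("pics/c4.png",np.hstack([cv2.resize(im[130:290,210:410],(400,320),interpolation=2),cv2.resize(t[120:280,230:430],(400,320),interpolation=2)]))
E
```

```text
time: 13.15
tool_pos: [0.568, -0.0508, 0.0076]
tcp_rot: [-3.141, -0.053, 0.006]
wrist_force: [-0.7, 0.2, -2.4]
width: 0.501
grip_force: 61.5
time: 13.95
tool_pos: [0.5681, -0.0507, 0.0326]
tcp_rot: [-3.14, -0.053, 0.008]
wrist_force: [0.3, 0.3, -0.3]
width: 0.996
grip_force: 0.0
t 13.95 tcp [ 0.5681 -0.0507  0.0326] psi -88.08 tilt 0.29 F [ 0.3  0.3 -0.3] w 85.1 g 0.0 q [-0.13  0.27  1.99  0.    0.88  1.4 ]
```

View pics/c4.png

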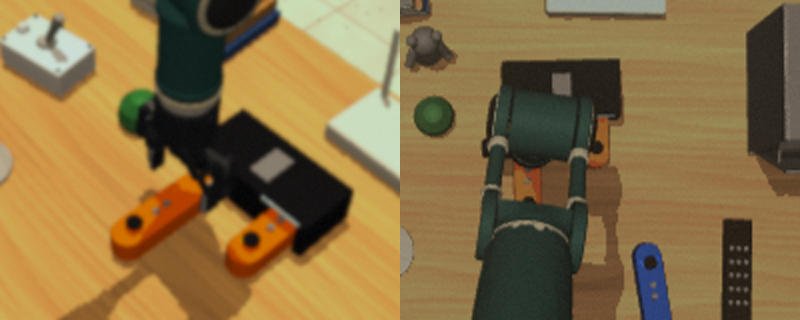

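Controller lies flat in line with the bay, contact end towards the mouth. Regrasping about 37 mm noseward of its middle.

```bash
python3 -m inch '[0,0,-25,0,0,0,85, -24,0,0,0,0,0,85, -24,0,0,0,0,0,85, -24,0,0,0,0,0,85, 0,0,0,0,0,0,85, 0,0,20,0,0,0,85, 0,0,20,0,0,0,85, 0,0,9,0,0,0,85]'
python3 -m inch '[0,0,0,0,0,0,60, 0,0,0,0,0,0,50, 0,0,0,0,0,0,44, 0,0,0,0,0,0,35, 0,0,0,0,0,0,35, 0,0,0,0,0,0,35, 0,0,0,0,0,0,35, 0,0,0,0,0,0,35]'
python3 - <<'E'
from h import *
a=place(RK,[[-.077,.055,.0075]])[0];rel(a)
E
```

```text
time: 14.85
tool_pos: [0.498, -0.0533, 0.0087]
tcp_rot: [-3.141, -0.053, 0.002]
wrist_force: [-0.1, -0.3, 0.5]
width: 0.997
grip_force: 0.0
time: 15.65
tool_pos: [0.4997, -0.0536, 0.0114]
tcp_rot: [3.141, 0.053, 0.004]
wrist_force: [0.0, 0.3, 6.2]
width: 0.503
grip_force: 61.9
t 15.65 tcp [ 0.4997 -0.0536  0.0114] psi -88.07 tilt 0.14 F [0.  0.3 6.2] w 43.0 g 61.9 q [-0.16  0.19  2.15  0.    0.8   1.38]
  to [ 0.5913 -0.05    0.0075] tool mm [91.6 -0.5  4.2]
```

```bash
python3 -m inch '[0,0,-1.5,0,0,0,35, 10,0,0,0,0,0,35, 12,0,0,0,0,0,35, 12,0,0,0,0,0,35, 12,0,0,0,0,0,35, 12,0,0,0,0,0,35, 12,0,0,0,0,0,35, 0,0,0,0,0,0,35]'
python3 -m inch '[4,0,0,0,0,0,35, 3,0,0,0,0,0,35, 2,0,0,0,0,0,35, 0,0,0,0,0,0,35, 0,0,0,0,0,0,35, 0,0,0,0,0,0,35, 0,0,0,0,0,0,35, 0,0,0,0,0,0,35]'
python3 -c "
from h import *
rel(place(RK,[[-.077,.055,.0075]])[0])"
```

```text
time: 16.45
tool_pos: [0.5709, -0.0511, 0.012]
tcp_rot: [3.141, 0.053, 0.003]
wrist_force: [-0.1, 0.7, -2.3]
width: 0.5
grip_force: 61.2
time: 17.25
tool_pos: [0.5772, -0.0508, 0.0117]
tcp_rot: [-3.141, -0.053, 0.0]
wrist_force: [-0.5, 0.8, -1.5]
width: 0.505
grip_force: 61.2
t 17.25 tcp [ 0.5772 -0.0508  0.0117] psi -88.08 tilt 0.01 F [-0.5  0.8 -1.5] w 43.1 g 61.2 q [-0.13  0.31  1.99 -0.    0.84  1.41]
  to [ 0.5913 -0.05    0.0075] tool mm [14.1 -0.3  4.2]
```

```bash
python3 -m inch '[3,0,0,0,0,0,35, 3,0,0,0,0,0,35, 2,0,0,0,0,0,35, 2,0,0,0,0,0,35, 1,0,0,0,0,0,35, 0,0,0,0,0,0,35, 0,0,0,0,0,0,35, 0,0,0,0,0,0,35]'
python3 -m inch '[1,0,0,0,0,0,35, 0,0,0,0,0,0,35, 1,0,0,0,0,0,35, 0,0,0,0,0,0,35, 1,0,0,0,0,0,35, 0,0,0,0,0,0,35, 0,0,0,0,0,0,35, 0,0,0,0,0,0,35]'
```

```text
time: 18.05
tool_pos: [0.5882, -0.0504, 0.0117]
tcp_rot: [-3.141, -0.053, 0.0]
wrist_force: [-1.3, -0.3, -1.5]
width: 0.499
grip_force: 61.2
time: 18.85
tool_pos: [0.5882, -0.0504, 0.0115]
tcp_rot: [-3.141, -0.053, 0.01]
wrist_force: [-11.8, -1.4, 6.4]
width: 0.501
grip_force: 62.3
```

The tool stalled with 12 N against the stop, so the contact end is home. I'll release and raise the tool, then check.

```bash
python3 -m inch '[0,0,0,0,0,0,46, 0,0,0,0,0,0,55, 0,0,0,0,0,0,70, 0,0,0,0,0,0,85, 0,0,0,0,0,0,85, 0,0,-10,0,0,0,85, 0,0,-25,0,0,0,85, 0,0,-25,0,0,0,85]' 
python3 -m inch '[0,0,-25,0,0,0,85, 0,0,-25,0,0,0,0, 0,0,-25,0,0,0,0, 0,-25,-25,0,0,0,0, 0,-35,-20,0,0,0,0, 0,-35,0,0,0,0,0, 0,-35,0,0,0,0,0, 0,-25,0,0,0,0,0]'
python3 - <<'E'
from h import *
p=place(SW,[[0,-.068,.2]])[0];rel(p)
im=shot("side","pics/s5.png");t=shot("top","pics/t5.png")
cv2.imwrite("pics/c5.png",np.hstack([cv2.resize(im[130:290,210:410],(400,320),interpolation=2),cv2.resize(t[130:226,260:380],(400,320),interpolation=2)]))
print("expected nose px",proj("top",place(RK,[[-.12,.055,.017]])),proj("side",place(RK,[[-.12,.055,.017]])),"stick",proj("top",place(RK,[[-.088,.055,.046],[-.088,-.055,.046]])))
E
```

```text
time: 19.65
tool_pos: [0.5908, -0.0502, 0.0723]
tcp_rot: [-3.141, -0.053, 0.002]
wrist_force: [0.5, -0.3, -0.2]
width: 1.0
grip_force: 0.0
time: 20.45
tool_pos: [0.5862, 0.1067, 0.1932]
tcp_rot: [-3.14, -0.054, -0.003]
wrist_force: [-0.5, 0.3, 0.7]
width: 0.002
grip_force: 0.0
t 20.45 tcp [0.5862 0.1067 0.1932] psi -88.03 tilt 0.11 F [-0.5  0.3  0.7] w 0.2 g 0.0 q [0.14 0.14 1.82 0.   1.18 1.67]
  to [0.6085 0.2061 0.2   ] tool mm [ 25.7 -98.6  -6.7]
expected nose px [[293.50648481 203.12861762]] [[294.33940523 234.22331134]] stick [[293.72137391 192.47466424]
 [327.82001027 191.83809179]]
```

View pics/c5.png

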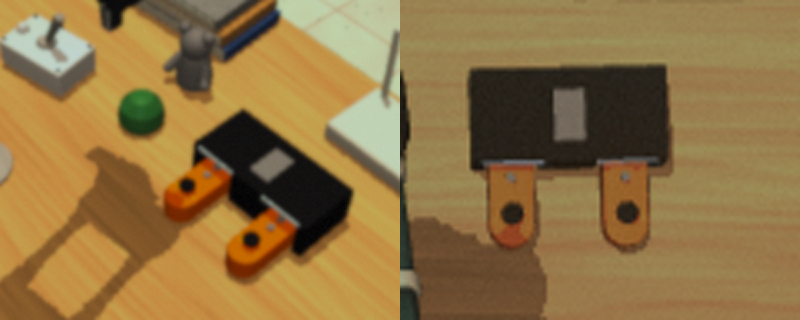

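Both controllers now stand nose out and equally deep, with sticks at (512,213) and (628,212) in the crop. I'll check the depth to sub-pixel by comparing the sticks with the good one.

```bash
python3 - <<'E'
from h import *
im={n:[cv2.imread(f"pics/{n}{k}.png") for k in(0,5)] for n in"x"} if 0 else None
t=cv2.cvtColor(cv2.imread("pics/t5.png"),cv2.COLOR_BGR2HSV)
for u0,v0 in((293.6,194),(328.3,193.6)):
    v,u=np.mgrid[int(v0)-6:int(v0)+8,int(u0)-6:int(u0)+8];V=t[v,u,2].astype(float);w=np.clip(60-V,0,None)
    c=((w*u).sum()/w.sum(),(w*v).sum()/w.sum());X=ray("top",c,.044);d=X[:2]-np.array(RK[:2]);a=RK[2]
    print(np.round(c,2),"rack x",(d[0]*np.cos(a)+d[1]*np.sin(a)).round(4),"y",(-d[0]*np.sin(a)+d[1]*np.cos(a)).round(4))
E
```

```text
[293.45 193.78] rack x -0.092 y 0.0559
[327.94 193.37] rack x -0.0928 y -0.0555
```

The turned controller is within 1 mm of the good one's depth and centred. Next is flipping the switch back on.

```bash
python3 -m inch '[6,-24,0,0,0,0,0, 7,-25,0,0,0,0,0, 6.5,-25,0,0,0,0,0, 6,-24.5,0,0,0,0,0, 0,0,0,0,0,-4,0, 0,0,0,0,0,-4,0, 0,0,0,0,0,0,0, 0,0,0,0,0,0,0]' >/dev/null
python3 - <<'E'
from h import *
p=place(SW,[[0,-.068,.093]])[0];rel(p,place(SW,[[0,-.005,.093]])[0])
E
```

```text
t 21.35 tcp [0.6085 0.2032 0.1921] psi -80.2 tilt 0.02 F [ 0.4 -0.4  0. ] w 0.0 g 0.0 q [ 0.28  0.23  1.72 -0.    1.19  1.68]
  to [0.6085 0.2061 0.093 ] tool mm [ 0.4 -2.8 99.1]
  to [0.5974 0.2681 0.093 ] tool mm [  0.  -65.8  99.1]
```

```bash
python3 -m inch '[0,0,20,0,0,0,0, 0,0,20,0,0,0,0, 0,0,20,0,0,0,0, 0,0,20,0,0,0,0, 0,0,19,0,0,0,0, 0,0,0,0,0,0,0, 0,-8,0,0,0,0,0, 0,-8,0,0,0,0,0]'
python3 -m inch '[0,-7,0,0,0,0,0, 0,-7,0,0,0,0,0, 0,-7,0,0,0,0,0, 0,-7,0,0,0,0,0, 0,-7,0,0,0,0,0, 0,-7,0,0,0,0,0, 0,-8,0,0,0,0,0, 0,0,0,0,0,0,0]'
python3 -m inch '[0,8,-10,0,0,0,0, 0,0,-25,0,0,0,0, 0,0,-25,0,0,0,0, 0,0,-25,0,0,0,0, 0,0,-25,0,0,0,0, -20,0,-10,0,0,0,0, -30,0,0,0,0,0,0, -30,0,0,0,0,0,0]' >/dev/null
python3 -m inch '[-30,0,0,0,0,0,0, -30,0,0,0,0,0,0, -20,0,0,0,0,0,0, 0,0,0,0,0,0,0, 0,0,0,0,0,0,0, 0,0,0,0,0,0,0, 0,0,0,0,0,0,0, 0,0,0,0,0,0,0]'
python3 - <<'E'
from h import *
im=shot("side","pics/s6.png");t=shot("top","pics/t6.png")
cv2.imwrite("pics/c6.png",np.hstack([cv2.resize(im[90:290,190:410],(400,364),interpolation=2),cv2.resize(t[120:302,150:350],(400,364),interpolation=2)]))
E
```

```text
time: 22.15
tool_pos: [0.6067, 0.2202, 0.0944]
tcp_rot: [-3.129, -0.27, -0.004]
wrist_force: [0.4, 0.3, -0.3]
width: 0.002
grip_force: 0.0
time: 22.95
tool_pos: [0.5964, 0.2703, 0.0924]
tcp_rot: [-3.129, -0.273, 0.001]
wrist_force: [-0.5, 0.2, 0.2]
width: -0.003
grip_force: 0.0
time: 24.55
tool_pos: [0.4415, 0.2335, 0.2127]
tcp_rot: [3.13, 0.271, -0.0]
wrist_force: [-0.3, 1.0, 0.5]
width: 0.001
grip_force: 0.0
```

View pics/c6.png

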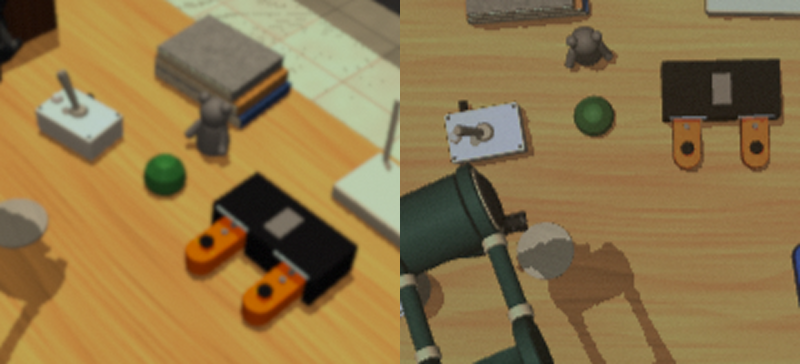

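The bat leans to the lens again. Both controllers are home nose out, the bystanders are in place and the arm is clear.

```bash
python3 -c "
from workcell import job
print(job.finish_job())"
```

```text
the job is handed in; nothing more can be done
None
```

The job is handed in at about 25 s of the 72 s allowed: the switch was flipped off, the backward controller turned end for end and pushed home against its stop, and the switch flipped back on. The last pictures showed nothing else moved, but no verdict was returned.

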